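# Press the border block through the registration slot

### The arm

A 6-joint arm with a two-finger parallel gripper is mounted at the origin on the work surface. World frame = base frame: x ahead of the robot, y to its left, z up, the work surface at z = 0. Lengths are in m, angles in degrees, forces in N, time in s.
With the tool pointing down it reaches from about 0.325 to 0.85 m from the base axis. Payload 15.5 kg.
Tool frame: the origin (TCP) lies midway between the tips of the shut fingers; the grasp point (between the pads) lies 19 mm behind it; z points along the fingers, y is the line along which they close (so a half turn about z gives the same grasp; the last joint's range is limited). The gripper opens to 91 mm and grips with 3 to 60 N. Pads are 32 mm wide; open, the fingers measure 118 mm over their backs; the gripper's body (76 mm by 178 mm) begins 60 mm behind the grasp point.
Start: joints at [-70.846, 28.281, 77.091, -0, 74.628, -5.472], TCP at [0.26, -0.568, 0.214] pointing down, gripper open.
Joint ranges: [-166.48, 166.48], [-47.26, 123.95], [12.59, 153.08], [-70.14, 250.14], [6.76, 159.57], [-176.63, 176.63]. Speed limits (degrees/s): [108.29, 108.29, 147.25, 172.46, 172.46, 172.46].

### API

Orientations are given as a 3x3 rotation matrix whose columns are the frame's x, y, z axes.
In Python, from bench import ctrl gives the robot as it stands. The module is installed in compiled form; this text tells all that it offers. Calls block until the motion is done:
- ctrl.goto(position, orientation): joint-space move of the TCP to a pose.
- ctrl.move_l(position, vel=0.15, ori=None, contact_N=None): straight line of the TCP; ori=None keeps the orientation; vel is the mean speed in m/s. With contact_N (N) it stops when the force on the tool has changed by that much, and returns True; else False.
- ctrl.movej(angles): joint-space move.
- ctrl.command_gripper(opening): opening from 0.0 (shut) to 1.0 (fully open); the grip force is fixed at half the most; returns when the fingers have stopped.
- ctrl.sleep(seconds).
- ctrl.ik(position, orientation): joint angles nearest the present ones, or None.
- ctrl.read_camera(name): name is "scene" or "top" or "wrist"; returns the picture (400x640x3 uint8, blue, green, red); there is no depth.
- ctrl.camera_params(name): a dict with "fx", "fy", "cx", "cy" (pixels), "D" ([k1, k2, p1, p2, k3] as OpenCV has them; the pictures are not rectified), "pose" (4x4, takes a point from camera to world coordinates); the wrist camera has in their place "T_tool_cam" (4x4, takes a point from camera to tool coordinates, whose origin is the TCP and whose axes are the flange's). Camera axes: x right, y up, looking along -z (the intrinsics and any distortion apply to the point x, -y, -z); pixel columns grow to the right and rows downward; lengths in m; the calibration is good to about 2 mm. A picture is of the moment at which its call begins: read the wrist's pose just before it. camera_params takes no time and is no camera call.
A pose or a line that the arm cannot do raises ctrl.MotionError and nothing moves.
- ctrl.sign_off(): hands the job in; it is judged then, once.
Readings, each from a call of its own:
- ctrl.current_t(): time.
- ctrl.current_q(): joint angles.
- ctrl.current_dq(): joint speeds.
- ctrl.current_effort(): joint torques, N m.
- ctrl.current_tool_pos(): TCP position.
- ctrl.current_eef_rot(): TCP orientation.
- ctrl.current_contact_force(): force on the tool from outside, world axes, zero at the start.
- ctrl.current_wrist_torque(): the same for the moment, N m.
- ctrl.current_grip_width(): opening from 0.0 (shut) to 1.0 (fully open).
- ctrl.current_grasp_force(): force on a finger pad.
Only numpy, scipy, OpenCV 4.12 (cv2) and the standard library are available. Lean on these libraries where they do the work, as an engineer would, in place of code of your own. Each camera call takes 0.05 s, during which the arm holds its last target. There are 200 camera calls.

### The job

Take the red-inked border block off its ink pad by its handle bar, pass it down through the slot in the wooden bridge of the registration jig and press it flat on the yellow sheet underneath, gently, with about 10 N. Keep hold of it all the way, never letting it fall, and leave the green block, the paint pot and the brush where they are. Finish while still gripping the handle and pressing the block on the sheet: do not let go of it or take it out.

Things in the scene. Friction and masses are not known exactly. Their poses are not given: they have to be found in the camera images.
- block_mid (a point): centre of the red-inked wooden printing block, half-way up its overall 94 mm: 47 mm above its printing face. The foot is 96 mm (its x) by 28 mm (its y), 48 mm high, its lowest 5 mm red (inked face). z up, both ends alike, about 0.15 kg. It stands upright on its red ink pad, whose top is 16 mm above the table
- block_grip (a point): where to grip the red block: in the middle of its light wooden handle bar (red mark on its sides), 27 mm above block_mid, 74 mm above the printing face. The bar stands on the foot's middle: 64 mm along the block's x, 20 mm thick along its y (grip across this), from 48 to 94 mm above the printing face
- slot (a point): centre of the slot's mouth in the top of the brown wooden bridge, 42 mm above the table. The vertical through slot is 98 mm along x, 30 mm along y, 2 mm wider than the block each way (1 mm a side), its upper edge chamfered 3 mm. Bridge 176 (x) by 96 (y) by 20 mm thick, with four 3 mm high brass screw heads. The jig is fixed. z up; the block fits either way round
- sheet: firm yellow sheet in the jig, 130 mm (x) by 226 mm (y), 2 mm thick, running under the bridge along the slot's y and seen through the slot; origin at the centre of its underside, straight below the slot. Its upper face is 14 mm above the table, 28 mm below the slot's mouth; with the block pressed on it block_mid is 61 mm above the table
- green_block: green-inked printing block, 70 by 46 mm, 42 mm high, with a light, green-marked handle bar on top (88 mm overall), standing on the green ink pad; origin at the centre of its underside. Leave it alone
- pot: red paint pot, 70 mm wide and 62 mm high, in its pink saucer, 116 mm wide; origin at the centre of the underside. Leave it alone
- brush: paint brush lying on the table, 190 mm long along its x. Leave it alone

How it is judged (in metres and radians):
On the way, in this order (a step that is already met when the one before it is completed fails the run):
1. the red block is carried, its printing face higher than the bridge (height (world z) of block_mid above 0.092 m and contact force between the fingers and block above 1 N), for 0.2 s.
2. the red block, held, has entered the slot from above by more than 10 mm (z of block_mid in the frame of slot below 0.037 m and horizontal distance between block_mid and slot below 0.005 m and contact force between the fingers and block above 1 N), for 0.1 s.
At the end, for the whole second after the job is handed in: The red block is in the slot, flat on the sheet (face within 1.5 mm of it, tilt under 0.04 rad, centred within 4 mm, aligned within 0.05 rad) and at rest; the gripper is still around its handle bar (grasp point below the bar's top) and presses it on the sheet with 3 to 30 N (z of block_mid in the frame of slot below 0.0205 m and horizontal distance between block_mid and slot below 0.004 m and angle between the x axis of block_mid and the x axis of slot, either way round below 0.05 rad and angle between block_mid's own z axis and vertical below 0.04 rad and contact force between block and sheet between 3 and 30 N and contact force between the fingers and block above 1 N and z of the grasp point in the frame of block_mid below 0.046 m and linear speed of block below 0.01 m/s); the arm keeps its last pose, push and grip.
It fails at once if the block is pressed or struck on the sheet or the jig with more than 45 N (contact force between block and sheet above 45 N or contact force between block and jig above 45 N).
It fails at once if the red block falls, out of the gripper (contact force between the fingers and block below 0.1 N and linear speed of block above 0.2 m/s).
It fails at once if the green block, the pot or the brush is moved more than 15 mm (distance of any of green_block, pot, brush from where it was at the start of the episode above 0.015 m).
It also fails if it takes over 48 s, if anything falls off the work surface, if the arm or the gripper's body presses on something with over 40 N, if the wrist force passes 120 N, or if a joint passes its speed limit or range.

## Working session

There is one attempt and no reset: what is moved stays moved. The work goes in short steps, each a Python script; the robot and the scene stay as the last script left them, time stands still between calls to the robot, and variables do not carry over. Pictures are saved under pics/ and viewed, at most 10 in all, crops included, and the job is handed in when it is done.

```bash
mkdir -p pics
python3 - <<'E'
from bench import ctrl
import cv2
for n in ("scene","top"):
    cv2.imwrite(f"pics/{n}0.png",ctrl.read_camera(n)); p=ctrl.camera_params(n); print(n,p)
print(ctrl.camera_params("wrist"))
print(ctrl.current_t(),ctrl.current_eef_rot())
E
```

```text
scene {'fx': 389.63787978144234, 'fy': 389.63787978144234, 'cx': 325.287122681766, 'cy': 203.05234937118553, 'D': array([-0.02781292,  0.        ,  0.        ,  0.        ,  0.        ]), 'pose': array([[-0.74268259, -0.55582818,  0.37346701,  0.88731054],
       [ 0.6696422 , -0.61530281,  0.41591079,  0.38149954],
       [-0.00137964,  0.55897896,  0.82918069,  0.85998302],
       [ 0.        ,  0.        ,  0.        ,  1.        ]])}
top {'fx': 516.0511198108096, 'fy': 516.0511198108096, 'cx': 316.36340120561374, 'cy': 191.83555054381526, 'D': array([-0.06419959,  0.        ,  0.        ,  0.        ,  0.        ]), 'pose': array([[-2.66581149e-02,  9.94855914e-01, -9.77295054e-02,
         3.74555332e-01],
       [-9.99642310e-01, -2.67400225e-02,  4.71813387e-04,
        -7.35855494e-03],
       [-2.14390283e-03,  9.77071262e-02,  9.95212902e-01,
         1.71064415e+00],
       [ 0.00000000e+00,  0.00000000e+00,  0.00000000e+00,
         1.00000000e+00]])}
{'fx': 282.25615741489895, 'fy': 282.25615741489895, 'cx': 320.02437083079246, 'cy': 200.6964547646981, 'D': array([0.00820788, 0.        , 0.        , 0.        , 0.        ]), 'T_tool_cam': array([[-4.56861573e-04,  9.65184870e-01,  2.61568266e-01,
         7.43002041e-02],
       [ 9.99999890e-01,  4.12663572e-04,  2.23899052e-04,
        -6.65428906e-04],
       [ 1.08164283e-04,  2.61568339e-01, -9.65184952e-01,
        -1.71769510e-01],
       [ 0.00000000e+00,  0.00000000e+00,  0.00000000e+00,
         1.00000000e+00]])}
0.1 [[ 9.09025450e-01  4.16740422e-01 -3.90041563e-04]
 [ 4.16740597e-01 -9.09024854e-01  1.04426830e-03]
 [ 8.06313383e-05 -1.11181262e-03 -9.99999379e-01]]
```

View pics/top0.png

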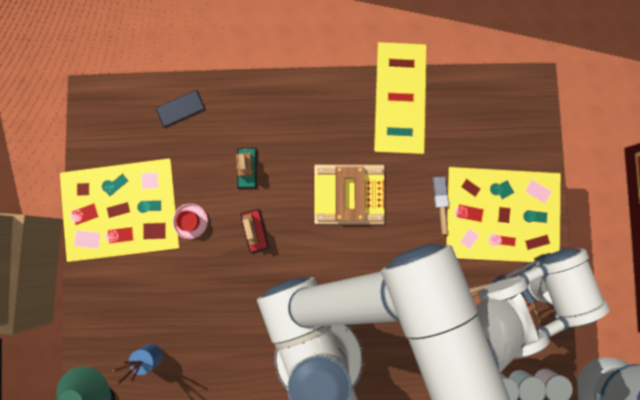

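View pics/scene0.png

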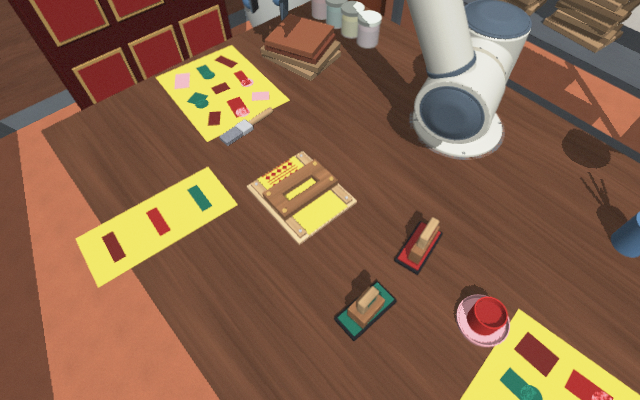

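The top view shows the red block on its pad at about (255,231), the jig's slot at (351,194), the green block at (246,167) and the pot at (190,222). The brush is at (441,205). I'll localise roughly, then refine with the wrist camera.

```bash
cat > h.py <<'E'
from bench import ctrl
import cv2, numpy as np
def R(yaw):  # tool down, tool x at yaw (deg)
    c,s=np.cos(np.radians(yaw)),np.sin(np.radians(yaw))
    return np.array([[c,s,0],[s,-c,0],[0,0,-1.]])
def wpose():
    T=np.eye(4);T[:3,:3]=ctrl.current_eef_rot();T[:3,3]=ctrl.current_tool_pos()
    return T@ctrl.camera_params("wrist")["T_tool_cam"]
def px2w(name,px,z,pose=None):
    p=ctrl.camera_params(name); pose=p["pose"] if pose is None else pose
    K=np.array([[p["fx"],0,p["cx"]],[0,p["fy"],p["cy"]],[0,0,1]])
    u=cv2.undistortPoints(np.array(px,float).reshape(-1,1,2),K,p["D"]).reshape(-1,2)
    d=np.c_[u[:,0],-u[:,1],-np.ones(len(u))]@pose[:3,:3].T
    return pose[:3,3]+d*((z-pose[2,3])/d[:,2])[:,None]
def snap(name):
    T=wpose(); im=ctrl.read_camera("wrist"); cv2.imwrite(f"pics/{name}.png",im); np.save(f"pics/{name}.npy",T); return im,T
E
python3 - <<'E'
from h import *
b=px2w("top",[[249,231]],.11)[0]; s=px2w("top",[[350.5,194]],.042)[0]
print(b,s, px2w("scene",[[428,232]],.11),px2w("scene",[[302,188]],.042))
ctrl.goto([*s[:2],.2],R(0)); im,T=snap("w_slot"); print(ctrl.current_t(),ctrl.current_q())
ctrl.goto([*b[:2],.25],R(0)); im,T=snap("w_blk"); print(ctrl.current_t(),ctrl.current_q())
E
```

```text
[0.41543746 0.20381569 0.11      ] [ 0.52837453 -0.11880253  0.042     ] [[0.43251725 0.21516842 0.11      ]] [[ 0.53221098 -0.10443938  0.042     ]]
2.0417 [-1.90645181e+01  2.24494380e+01  8.99478672e+01 -7.85198130e-03
  6.75929262e+01  7.09838688e+01]
3.3917 [ 1.86215119e+01  1.29255489e+01  9.59285071e+01 -1.06966969e-02
  7.11543552e+01  1.08691865e+02]
```

View pics/w_slot.png

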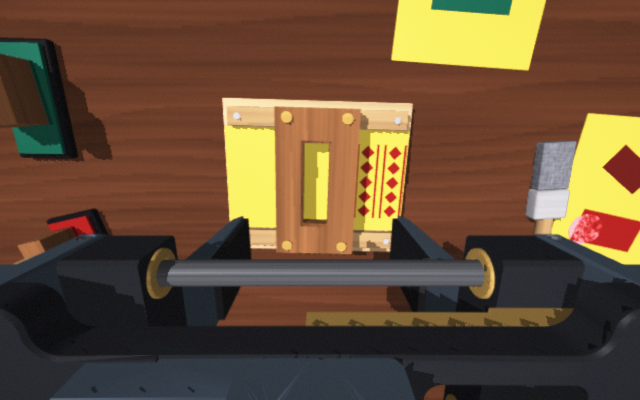

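View pics/w_blk.png

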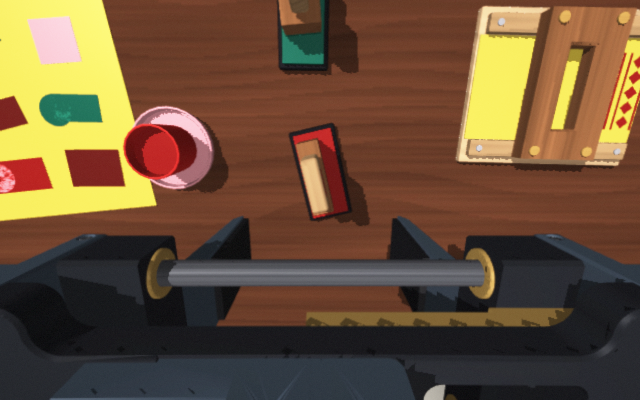

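The slot is at about (316,181) in the first wrist view. The red block's bar top is at about (315,187) in the second, with the pad turned about 12° and everything else clear. Next are closer views from two opposite yaws, which cancels camera-mount errors.

Run:
```python
from h import *
b=px2w("wrist",[[316,190]],.11,np.load("pics/w_blk.npy"))[0]
s=px2w("wrist",[[316,181]],.042,np.load("pics/w_slot.npy"))[0]
print(b,s)
c={}
def proj(w,T):
    p=ctrl.camera_params("wrist"); v=T[:3,:3].T@(w-T[:3,3]); return np.array([p["cx"]-p["fx"]*v[0]/v[2],p["cy"]+p["fy"]*v[1]/v[2]])
def look(w,yaw,z,back,name):
    r=R(yaw); ctrl.goto([*(w[:2]-back*r[:2,0]),z],r); im,T=snap(name); u=proj(w,T)
    x,y=(u-[75,75]).round().astype(int); y=max(y,0); print(name,ctrl.current_t(),u,(x,y))
    return cv2.resize(im[y:y+150,x:x+150],None,fx=4,fy=4,interpolation=cv2.INTER_CUBIC)[:, 100:500]
A=[look(b,12,.17,.03,"b1"),look(b,-168,.17,.03,"b2")]
B=[look(s,0,.14,.03,"s1"),look(s,180,.14,.03,"s2")]
cv2.imwrite("pics/B.png",np.hstack(A)); cv2.imwrite("pics/S.png",np.hstack(B))
```

```text
[0.41810633 0.20861365 0.11      ] [ 0.5372506  -0.11385971  0.042     ]
b1 3.875 [320.26450114 179.65146827] (np.int64(245), np.int64(105))
b2 6.7 [319.05737867 178.0034333 ] (np.int64(244), np.int64(103))
s1 9.1333 [321.26703275 171.51373272] (np.int64(246), np.int64(97))
s2 11.9167 [319.08537341 171.00336802] (np.int64(244), np.int64(96))
```

View pics/B.png

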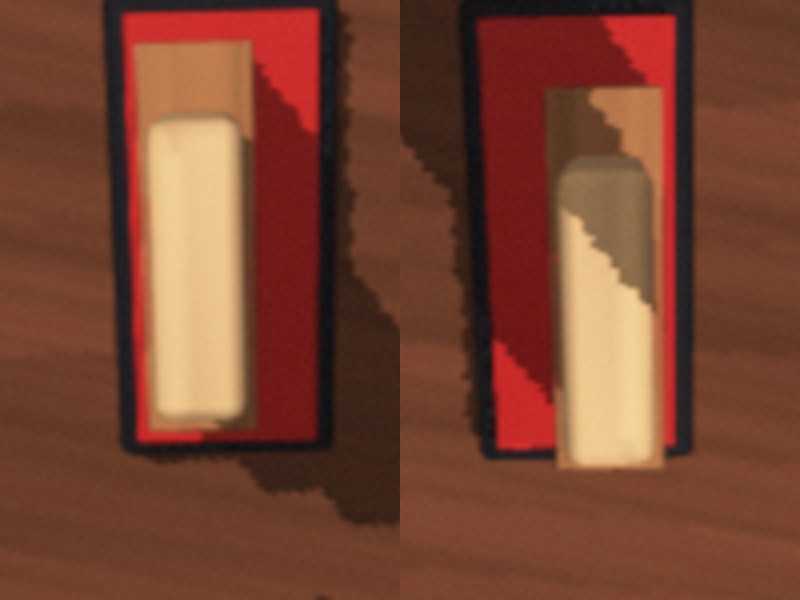

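View pics/S.png

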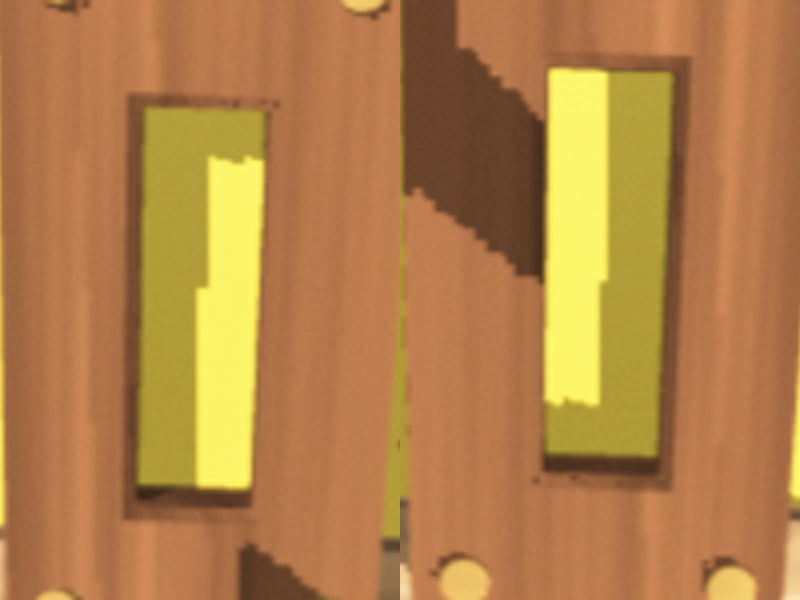

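The bar and foot are clear in both block views, and the slot's yellow opening is clear in both slot views. I read these corners off the 4x crops:

| View | Feature | Corners (crop pixels) |
|---|---|---|
| b1 | foot | (135,43), (252,41), (256,430), (148,430) |
| b2 | foot | (546,89), (663,88), (665,468), (557,468) |
| s1 | yellow opening | (144,108), (267,109), (251,490), (136,488) |
| s2 | yellow opening | (548,68), (673,71), (659,458), (543,456) |

Run:
```python
from h import *
def q(name,x0,y0,P,z,right,sgn):
    P=np.array(P,float)+[100-400*right,0]; px=(P+.5)/4-.5+[x0,y0]
    w=px2w("wrist",px,z,np.load(f"pics/{name}.npy"))[:,:2]
    ax=(w[0]-w[3]+w[1]-w[2])*sgn/2; wy=(w[0]-w[1]+w[3]-w[2])/2
    n=lambda a,b:round(1000*np.linalg.norm(a-b),1)
    e=lambda a,b:round(float(np.degrees(np.arctan2(*((a-b)*sgn)[::-1]))),2)
    print(name,z,"c",(w.mean(0)*1000).round(2),"len",n(w[0],w[3]),n(w[1],w[2]),"wid",n(w[0],w[1]),n(w[3],w[2]),"yaw L/R",e(w[0],w[3]),e(w[1],w[2]))
q("b1",245,105,[(135,43),(252,41),(256,430),(148,430)],.064,0,1)
q("b2",244,103,[(546,89),(663,88),(665,468),(557,468)],.064,1,-1)
q("b1",245,105,[(147,115),(242,115),(246,418),(154,418)],.110,0,1)
q("b2",244,103,[(557,156),(652,156),(655,464),(562,464)],.110,1,-1)
for z in (.022,):
  q("s1",246,97,[(144,108),(267,109),(251,490),(136,488)],z,0,1)
  q("s2",244,96,[(548,68),(673,71),(659,458),(543,456)],z,1,-1)
q("s1",246,97,[(130,95),(278,96),(262,519),(124,518)],.042,0,1)
q("s2",244,96,[(545,56),(689,58),(672,489),(535,486)],.042,1,-1)
```

```text
b1 0.064 c [422.74 210.7 ] len 95.6 96.1 wid 27.6 27.9 yaw L/R 12.9 13.07
b2 0.064 c [422.55 210.96] len 95.0 95.2 wid 27.8 28.0 yaw L/R 12.87 13.02
b1 0.11 c [423.69 210.88] len 63.3 63.3 wid 19.0 19.8 yaw L/R 12.41 13.1
b2 0.11 c [420.82 210.22] len 65.3 65.4 wid 19.1 20.1 yaw L/R 12.25 13.13
s1 0.022 c [ 531.97 -113.09] len 99.2 99.5 wid 30.4 31.1 yaw L/R -1.93 -1.53
s2 0.022 c [ 532.84 -112.96] len 99.4 99.2 wid 30.6 31.1 yaw L/R -1.6 -1.32
s1 0.042 c [ 532.86 -112.82] len 103.2 103.3 wid 34.0 35.0 yaw L/R -1.71 -1.15
s2 0.042 c [ 532.81 -111.91] len 103.0 103.3 wid 32.8 34.5 yaw L/R -2.26 -1.31
```

The sizes check out: foot 96×28 and slot 98×30. The block is at (0.4226, 0.2108) with yaw 13.0°, and the slot at (0.5327, -0.1129) with yaw -1.6°. Now I'll grasp and lift.

Run:
```python
from h import *
b=[.4226,.2108]; r=R(193)
ctrl.goto([*b,.16],r)
ctrl.move_l([*b,.072],vel=.08)
f0=ctrl.current_contact_force()
ctrl.command_gripper(0.0)
print(ctrl.current_grip_width()*91,ctrl.current_grasp_force(),f0,ctrl.current_contact_force())
ctrl.move_l([*b,.16],vel=.06); ctrl.sleep(.3)
print(ctrl.current_t(),ctrl.current_tool_pos(),ctrl.current_contact_force(),ctrl.current_grip_width()*91,ctrl.current_grasp_force())
s=[.5327,-.1129]
ctrl.goto([*s,.16],R(178.4)); im,T=snap("held")
print(ctrl.current_t(),ctrl.current_tool_pos(),ctrl.current_q()[5],ctrl.current_contact_force(),ctrl.current_wrist_torque())
cv2.imwrite("pics/H.png",cv2.resize(im[100:300,220:420],None,fx=3,fy=3,interpolation=cv2.INTER_CUBIC))
```

```text
19.824846536047346 29.99796062707901 [ 0.64799238  0.06400837 -0.00252335] [-0.54170633 -0.33871068 -1.77773554]
17.5 [0.42256429 0.21078145 0.15990054] [ 0.08127496  0.88551126 -1.63930826] 19.93552769429545 29.99795526266098
18.8417 [ 0.53260168 -0.11164706  0.16002952] -106.62745090546514 [-0.15022105  0.2419753  -2.0791677 ] [ 0.08816634 -0.16007858  0.02683627]
```

View pics/H.png

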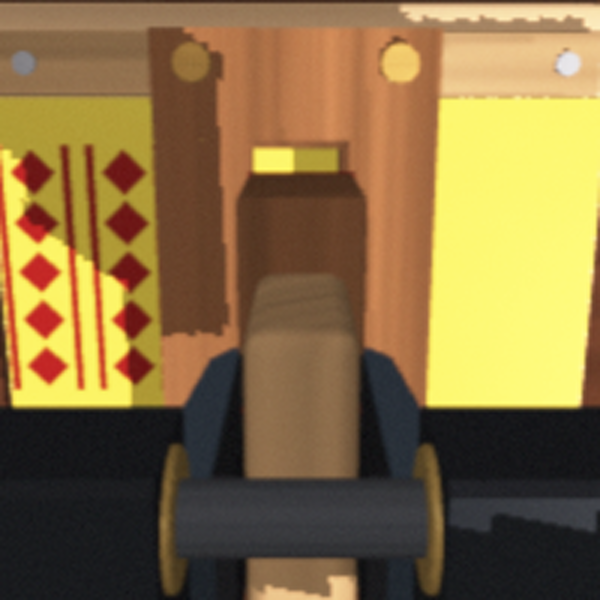

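The block is held upright, with its foot's far edge at crop rows 195 (top) and 173 (bottom). The slot's end is visible beyond it at row ~147–172. Next I check the block's offset and tilt in the hand.

Run:
```python
from h import *
T=np.load("pics/held.npy"); p=np.array([.53260168,-.11164706]); r=R(178.4)[:2,:2]
for z,P in ((.152,[(239,195),(366,195)]),(.104,[(250,173),(352,173)]),(.042,[(240,146),(347,146)])):
    px=(np.array(P)+.5)/3-.5+[220,100]; w=px2w("wrist",px,z,T)[:,:2]; print(z,(1000*w).round(1).tolist(),((w-p)@r*1000).round(2).tolist())
ctrl.sleep(.3); print(ctrl.current_tool_pos(),ctrl.current_eef_rot().round(4).tolist(),ctrl.current_contact_force())
```

```text
0.152 [[483.7, -122.8], [484.4, -95.9]] [[48.57, -12.56], [48.59, 14.43]]
0.104 [[484.4, -123.3], [485.2, -96.0]] [[47.85, -13.01], [47.87, 14.27]]
0.042 [[482.1, -130.2], [483.1, -94.1]] [[49.97, -19.94], [49.99, 16.17]]
[ 0.53271561 -0.11237839  0.16002466] [[-0.9996, 0.0271, -0.0], [0.0271, 0.9996, 0.0], [0.0, 0.0, -1.0]] [-0.43765443  0.17953984 -0.75744122]
```

Run:
```python
from h import *
s=np.array([.5327,-.1129]); r=R(178.4)
ctrl.move_l([*s,.103],vel=.06,ori=r); ctrl.sleep(.5)
print(ctrl.current_tool_pos(),ctrl.current_contact_force())
h=ctrl.move_l([*s,.073],vel=.015,contact_N=5)
print(h,ctrl.current_t(),ctrl.current_tool_pos(),ctrl.current_contact_force(),ctrl.current_wrist_torque())
```

```text
[ 0.53272927 -0.11289727  0.10305685] [ 0.48890594  0.46467001 -1.29050054]
False 22.8917 [ 0.53273656 -0.11291444  0.07306808] [ 0.59371456  0.08632708 -1.28784781] [ 0.07471176 -0.09320854 -0.01592257]
```

The block went in without touching the sides. Now I'll press gently.

Run:
```python
from h import *
s=[.5327,-.1129]
f0=ctrl.current_contact_force()[2]
h=ctrl.move_l([*s,.066],vel=.005,contact_N=8); print(h)
for i in range(4):
    ctrl.sleep(.4); print(ctrl.current_t(),ctrl.current_tool_pos(),ctrl.current_contact_force(),f0,ctrl.current_wrist_torque())
```

```text
True
24.0583 [ 0.53275484 -0.11292116  0.06983312] [-0.34067646 -0.59350465  6.26874103] -1.2878478085708254 [ 0.09984709  0.10021389 -0.01606741]
24.4583 [ 0.53274543 -0.11292422  0.06981912] [0.49690006 1.17278739 6.89192167] -1.2878478085708254 [ 0.17109196  0.11037453 -0.01435178]
24.8583 [ 0.53276083 -0.11292632  0.06983288] [-0.44051931  0.24311373  7.08261214] -1.2878478085708254 [ 0.19994018  0.16798011 -0.02328941]
25.2583 [ 0.53277477 -0.11292088  0.06982555] [-0.50698528  1.14474937  7.43290675] -1.2878478085708254 [0.20659388 0.06900248 0.02494139]
```

TCP height is 69.8 mm against the expected 70.0 mm. The push is steady at about 8.7 N, so I'm handing in.

Run:
```python
from h import *
print(ctrl.current_grasp_force(),ctrl.current_grip_width()*91,ctrl.current_contact_force())
print(ctrl.sign_off())
```

```text
30.000900328159332 19.573297989459427 [-0.50698528  1.14474937  7.43290675]
the job is handed in; nothing more can be done
None
```

The job is handed in: the red block is through the slot and resting on the yellow sheet, still gripped at 30 N and pressed with about 9 N; the verdict was not shown to me.

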